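Butt a heating block to its neighbour and hold it pressed into the squaring jig

TASK

In the squaring jig, slide the loose blue heating block up to the silver one so that they stand side by side, flush, with no gap between them and both against the long fence. Then press on the blue block's bevelled edge with one slanting push, firmly (about 10 newtons each way), so that it is driven against the fence and down onto the base plate at the same time, and finish while still holding it pressed like that. The silver block must stay seated in its corner between fence and end stop; leave the jar, marker, timer and white plate where they are.

Things in the scene. Friction and masses are not known exactly. Their poses are not given: they have to be found in the camera images.
- blue_block: loose blue metal heating block, 0.2 to 0.42 kg, x 60, y 56, z 45 mm; top flat (its six wells are only marks), near (-x) top edge bevelled. Origin: centre of underside. Starts on the base plate right (-y) of the silver block, gap 30 to 75 mm, 20 to 45 mm short of the fence, turned up to 0.25 rad; smooth metal: slides at 1 to 2 N. Finally at x +34, y +30, z +8 mm, parallel, in the jig's frame.
- blue_bevel (a point): middle of the blue block's 45 degree bevel, at x -20, z +35 mm in the block (axes as the block's). In the block's frame the near face is upright from z 0 to 25 mm at x -30; the bevel then slopes up and away from (x -30, z 25) to (x -10, z 45) mm over the full 56 mm width.
- silver_block: silver aluminium heating block of the same shape and size, loose but already seated against the fence (+x) and the end stop (+y): origin (centre of underside) at x +34, y +86, z +8 mm in the jig's frame. Its free right (-y) face is the one to butt against.
- jig_base: jig's light grey base plate, fixed to the bench: in its frame x from -60 to +80 mm, y from -130 to +130 mm, 8 mm thick (top at z = 8 mm). Origin on its underside, mid-way along y. Its axes are the jig's frame: x from the open near side to the fence, y along the fence to the left, z up; turned by up to 0.12 rad on the bench.
- jig_fence: jig's dark steel fence, fixed and rigid; same origin and axes as the base plate. Long bar at the far side: working face at x = +64 mm, 16 mm thick, y from -130 to +130 mm, top at z = 48 mm. End stop at the left: working face at y = +114 mm, 16 mm thick, x from +4 to +64 mm, same height.
- specimen_jar: clear jar with a yellow cap, 47 mm wide, 80 mm tall, on the bench just left of the jig. Origin: centre of its underside. Bystander.
- red_marker: white and red marker pen, 137 mm long, 13 mm thick, on the bench just right of the jig, long side roughly along x. Origin: centre of its underside. Bystander.
- bench_timer: white digital timer 62x68x24 mm on the bench, well left of the jig. Origin: centre of its underside. Bystander.
- white_plate: white deep-well plate 85x128x42 mm on the bench, far left. Origin: centre of its underside. Bystander.
There are look-alikes about, which are no part of the job. Several things have the shape of the blue_block; the one meant has the colours described above.

How it is judged (in metres and radians):
On the way:
1. the blue block stands with its left side flat against the silver block, gap closed (wherever along that side) (y of blue_block in the frame of silver_block between -0.059 and -0.0535 m and angle between the x axis of blue_block and the x axis of silver_block, either way round below 0.05 rad and angle between blue_block's own z axis and vertical below 0.05 rad and x of blue_block in the frame of silver_block between -0.05 and 0.03 m), for 0.2 s.
At the end, for the whole second after the job is handed in: For the last second: blue block butted to the silver one (gap < 3 mm), within 3.5 mm of the fence, square within 0.04 rad, flat; the robot pushes it with > 4 N on the fence and > 8 N (own weight included) on the base plate; silver block within 4 mm of its corner seat (y of blue_block in the frame of silver_block between -0.059 and -0.0535 m and angle between the x axis of blue_block and the x axis of silver_block, either way round below 0.05 rad and angle between each of blue_block, silver_block's own z axis and vertical below 0.05 rad and x of blue_block in the frame of jig_fence between 0.0305 and 0.0375 m and angle between the x axis of blue_block and the x axis of jig_fence, either way round below 0.04 rad and z of blue_block in the frame of jig_base between 0.005 and 0.0105 m and x of silver_block in the frame of jig_fence between 0.03 and 0.038 m and y of silver_block in the frame of jig_fence between 0.082 and 0.09 m and angle between the x axis of silver_block and the x axis of jig_fence, either way round below 0.05 rad and contact force between blue_block and jig_fence above 4 N and contact force between blue_block and jig_base above 8 N and contact force between any of the fingers, the arm and blue_block above 3 N and linear speed of blue_block below 0.02 m/s); the arm keeps its last pose, push and grip.
It fails at once if a bystander (jar, marker, timer, white plate) is shifted by more than 3 cm (distance of any of specimen_jar, red_marker, bench_timer, white_plate from where it was at the start of the episode above 0.03 m).
It also fails if it takes over 48 s, if anything falls off the work surface, if the arm or the gripper's body presses on something with over 40 N, if the wrist force passes 120 N, or if a joint passes its speed limit or range.

ROBOT

A 6-joint arm with a two-finger parallel gripper is mounted at the origin on a cart in front of the work surface, level with it; the furniture and walls round the work are solid. World frame = base frame: x ahead of the robot, y to its left, z up, the work surface at z = 0. Lengths are in m, angles in degrees, forces in N, time in s.
With the tool pointing down it reaches from about 0.4 to 0.825 m from the base axis. Payload 7 kg.
Tool frame: the origin (TCP) lies on the centre line of the jaws, within the pads' length; the fingertips stand 25 mm ahead of it and the grasp point (between the pads) lies 6 mm ahead of it; x points along the fingers, z is the direction in which the jaws open and shut, and the axes are right-handed (so a half turn about x gives the same grasp; the last joint's range is limited). The gripper opens to 88 mm and grips with 3 to 60 N. Pads are 19 mm wide; open, the fingers measure 130 mm over their backs; the gripper's body (78 mm by 193 mm) begins 47 mm behind the grasp point.
Start: joints at [-57.118, 20.546, 0.682, 0, -70.136, -16.507], TCP at [0.19, -0.648, 0.252] pointing down, gripper open.
Joint ranges: [-176.03, 176.03], [-82.01, 121.73], [-58.28, 71.71], [-173.87, 95.51], [-174.79, -0.11], [-173.66, 173.66]. Speed limits (degrees/s): [136.94, 136.94, 172.46, 180, 180, 180].

INTERFACE

Orientations are given as [roll, pitch, yaw] about the fixed x, y, z axes, in that order (R = Rz(yaw) Ry(pitch) Rx(roll)).
In Python, from plant import ctrl gives the robot as it stands. The module is installed in compiled form; this text tells all that it offers.
- The arm moves only by the tool send_rows, never from a script. Its argument "deltas" is a list of rows, each an object of numbers: "dx", "dy", "dz": the shift along the tool's x, y, z in mm; "ax", "ay", "az": the turn, a rotation vector about the tool's x, y, z in units of 5 degrees (1.0 is 5 degrees); "fingers": the opening, from 0 (shut) to 1 (fully open). A call has 1 to 12 rows; each row shifts and turns the commanded pose from where the row before left it, along the tool's axes as they then stand; what a row does not reach is not made up. A row lasts 1/8 s, in which the tool goes at most 62.5 mm and 10.7 degrees, less where a joint would pass 70% of its speed; a pose out of reach is approached as far as the arm can. A call with a gripper value outside its range is refused whole. The fingers move at their own pace and stop on an object; the grip force is fixed at half the most. Time passes only in rows, so rows that do not move let the fingers close. It gives the time, the measured TCP pose, the force and the opening at its end, in the units of the state.
- ctrl.get_obs(): the state, without advancing time (a new reading comes with each control period).
- ctrl.snapshot(name): name is "scene" or "side" or "wrist"; returns a dict with "image" (420x560x3 uint8, blue, green, red), "fx", "fy", "cx", "cy" (pixels), "k1" (the pictures are not rectified: a ray, as slopes to the right and down, at radius r is drawn at 1 + k1 r^2 times it, then the intrinsics apply), "R" (3x3) and "t" (3): a world point X has camera coordinates R X + t; the wrist camera has in their place "hand_eye" (4x4, takes a point from camera to tool coordinates, whose origin is the TCP and whose axes are the tool frame's). Camera axes: x right, y down, z forward; pixel columns grow to the right and rows downward; lengths in m; the calibration is good to about 2 mm. A picture is of the moment at which its call begins: read the wrist's pose just before it. There is no depth.
- ctrl.close_job(): hands the job in, once; it reports no verdict.
The state is a dict: "clock": time; "joint_pos": joint angles; "qvel": joint speeds; "tau": joint torques, N m; "tool_pos": TCP position; "orientation": TCP orientation; "force": force on the tool from outside, world axes, zero at the start; "moment": the same for the moment, N m; "opening": finger opening in m.
Only numpy, scipy, OpenCV 4.12 (cv2) and the standard library are available. Lean on these libraries where they do the work, as an engineer would, in place of code of your own. Each camera call takes 0.05 s, during which the arm holds its last target.

## Working session

There is one attempt and no reset: what is moved stays moved. The work goes in short steps, Python scripts to look and compute and a tool call to move; the robot and the scene stay as the last step left them, time stands still between calls to the robot, and variables do not carry over. Pictures are saved under pics/ and viewed, and the job is handed in when it is done.

Besides the shell and the picture viewer there is one more tool, called after ">>>" as a command line: name --argument value ..., lists and objects as JSON in quotes. send_rows: Moves the arm, as the interface text tells. Its arguments: {"type":"object","properties":{"deltas":{"type":"array","items":{"type":"object","properties":{"dx":{"type":"number"},"dy":{"type":"number"},"dz":{"type":"number"},"ax":{"type":"number"},"ay":{"type":"number"},"az":{"type":"number"},"fingers":{"type":"number"}}}}},"required":["deltas"]}

```bash
mkdir -p pics; ls
cat > h.py <<'E'
import numpy as np,cv2,json
from plant import ctrl
def snap(n,f):
    o=ctrl.get_obs(); s=ctrl.snapshot(n); cv2.imwrite(f'pics/{f}.png',s['image'])
    d={k:(v.tolist() if hasattr(v,'tolist') else v) for k,v in s.items() if k!='image'}
    d['obs']={k:(v.tolist() if hasattr(v,'tolist') else v) for k,v in o.items()}
    json.dump(d,open(f'pics/{f}.json','w')); return s,o
E
python3 - <<'E'
from h import *
for n in('scene','side','wrist'):
    s,o=snap(n,n+'0'); print(n,{k:np.round(v,4).tolist() for k,v in s.items() if k!='image'})
print(o)
E
```

```text
pics
scene {'fx': 380.1467, 'fy': 380.1467, 'cx': 282.5667, 'cy': 207.3289, 'k1': -0.0793, 'R': [[0.766, -0.6426, -0.018], [-0.3197, -0.3566, -0.8778], [0.5577, 0.6781, -0.4786]], 't': [-0.3594, 0.1986, 0.7739]}
side {'fx': 511.7754, 'fy': 511.7754, 'cx': 279.163, 'cy': 216.627, 'k1': 0.0596, 'R': [[0.9984, 0.0559, 0.0004], [0.0329, -0.5814, -0.8129], [-0.0452, 0.8117, -0.5824]], 't': [-0.4549, 0.0299, 1.3778]}
wrist {'fx': 346.9652, 'fy': 346.9652, 'cx': 277.8785, 'cy': 209.4318, 'k1': -0.0197, 'hand_eye': [[-0.0002, -0.2677, 0.9635, -0.1334], [0.0013, -0.9635, -0.2677, 0.0721], [1.0, 0.0012, 0.0005, -0.0001], [0.0, 0.0, 0.0, 1.0]]}
{'clock': 0.1, 'joint_pos': array([-5.71196959e+01,  2.05878527e+01,  6.37927199e-01, -1.66609879e-02,
       -7.01357488e+01, -1.65072986e+01]), 'qvel': array([-0.04363011, -0.02110474,  0.07838837,  0.05978487,  0.06281846,
        0.00553147]), 'tau': array([-1.07652035e-03, -5.84163308e+01,  2.93749684e+01,  7.01543346e+00,
        1.01821718e-02, -6.62909974e-05]), 'tool_pos': array([ 0.1901347 , -0.64724442,  0.25070552]), 'orientation': array([  6.14815017,  89.91290525, 112.51548264]), 'force': array([ 0.42822758, -0.14095356,  0.8271519 ]), 'moment': array([-0.00915835,  0.05184226, -0.0276372 ]), 'opening': 0.08759089351306633}
```

View pics/scene0.png

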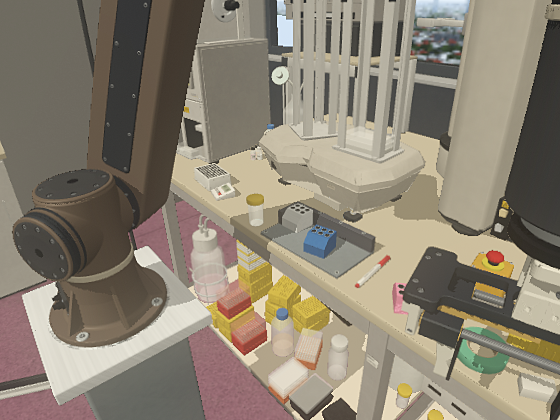

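View pics/side0.png

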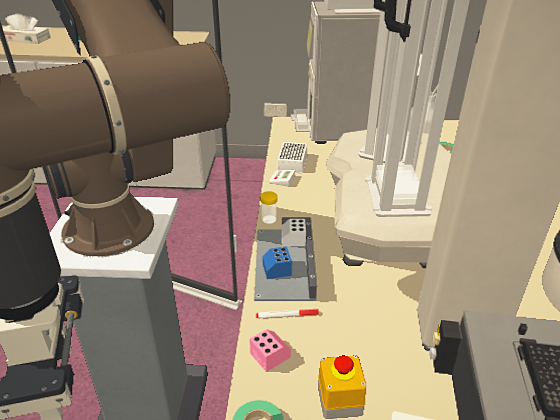

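View pics/wrist0.png

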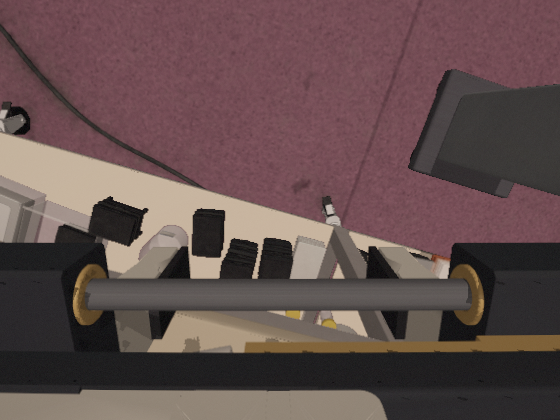

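Run:
```python
import cv2,numpy as np
a=cv2.imread('pics/scene0.png')[170:300,180:400]; b=cv2.imread('pics/side0.png')[130:380,230:380]
a=cv2.resize(a,None,fx=3.6,fy=3.6,interpolation=cv2.INTER_CUBIC); b=cv2.resize(b,None,fx=2.4,fy=2.4,interpolation=cv2.INTER_CUBIC)
cv2.imwrite('pics/ca.png',a);cv2.imwrite('pics/cb.png',b)
```

```text
(no output)
```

View pics/ca.png

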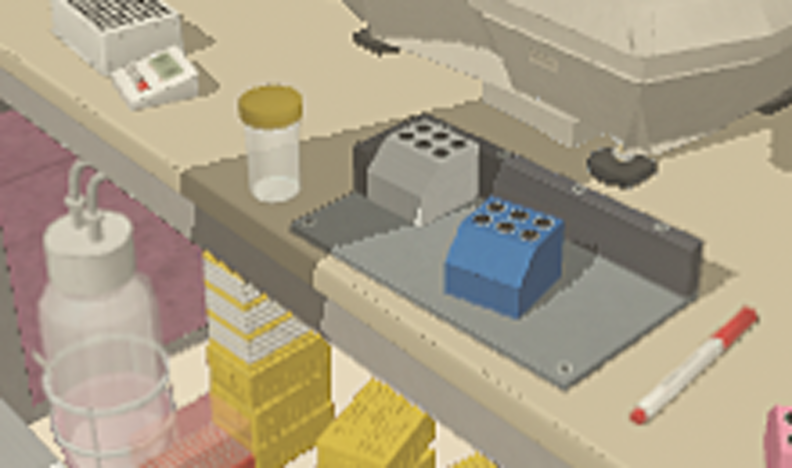

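View pics/cb.png

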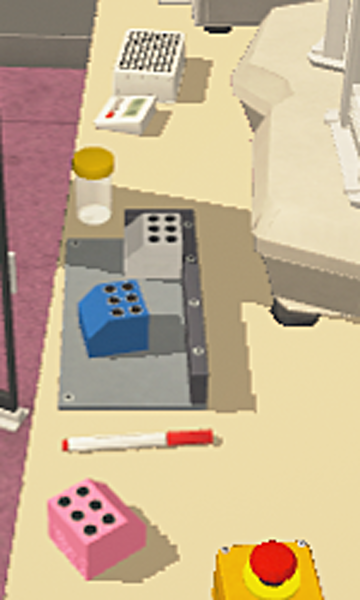

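```bash
cat >> h.py <<'E'
def cam(f):
    d=json.load(open(f'pics/{f}.json')); K=np.array([[d['fx'],0,d['cx']],[0,d['fy'],d['cy']],[0,0,1.]]); k=np.array([d['k1'],0,0,0,0.])
    if 'R' in d: R=np.array(d['R']);t=np.array(d['t'])
    else:
        from scipy.spatial.transform import Rotation as Ro
        T=np.eye(4);T[:3,:3]=Ro.from_euler('xyz',d['obs']['orientation'],degrees=True).as_matrix();T[:3,3]=d['obs']['tool_pos']
        M=np.linalg.inv(T@np.array(d['hand_eye'])); R=M[:3,:3];t=M[:3,3]
    return K,k,R,t
def ray(f,uv):
    K,k,R,t=cam(f); p=cv2.undistortPoints(np.array(uv,float).reshape(-1,1,2),K,k).reshape(-1,2)
    return -R.T@t,(np.c_[p,np.ones(len(p))])@R
def onz(f,uv,z):
    c,d=ray(f,uv); return c+d*((z-c[2])/d[:,2])[:,None]
def tri(f1,u1,f2,u2):
    c1,d1=ray(f1,u1);c2,d2=ray(f2,u2);out=[]
    for a,b in zip(d1,d2):
        A=np.c_[a,-b]; s=np.linalg.lstsq(A,c2-c1,rcond=None)[0]; p,q=c1+a*s[0],c2+b*s[1]; out.append(np.r_[(p+q)/2,np.linalg.norm(p-q)])
    return np.array(out)
def proj(f,X):
    K,k,R,t=cam(f); return cv2.projectPoints(np.array(X,float).reshape(-1,1,3),cv2.Rodrigues(R)[0],t,K,k)[0].reshape(-1,2)
E
python3 - <<'E'
from h import *
np.set_printoptions(precision=4,suppress=True)
S=lambda p:[(x/3.6+180,y/3.6+170) for x,y in p]
D=lambda p:[(x/2.4+230,y/2.4+130) for x,y in p]
print('near right corner',tri('scene0',S([(567,387)]),'side0',D([(58,408)])))
print(onz('side0',D([(58,408),(65,240)]),.008), onz('scene0',S([(567,387),(291,229)]),.008))
print('blue near top corners'); print(tri('scene0',S([(522,245),(566,210),(483,200)]),'side0',D([(107,319),(149,313),(107,281)])))
E
```

```text
near right corner [[ 0.4135 -0.2537  0.0039  0.0013]]
[[ 0.414  -0.2568  0.008 ]
 [ 0.3969  0.0018  0.008 ]] [[ 0.4092 -0.2578  0.008 ]
 [ 0.3916 -0.0051  0.008 ]]
blue near top corners
[[ 0.4548 -0.1735  0.0483  0.0019]
 [ 0.4953 -0.174   0.0584  0.0021]
 [ 0.4526 -0.1388  0.0675  0.0021]]
```

```bash
cat >> h.py <<'E'
from scipy.spatial.transform import Rotation as Ro
def toolR(o): return Ro.from_euler('xyz',o['orientation'],degrees=True)
def plan(o,p,Rt):
    """mm/5deg-units deltas in the current tool frame: shift and rotvec to target"""
    R=toolR(o); return R.inv().apply((np.array(p)-o['tool_pos'])*1000), (R.inv()*Rt).as_rotvec(degrees=True)/5
def downR(yaw_y):  # tool pointing down, tool y along world angle yaw_y (rad)
    x=np.array([0,0,-1.]);y=np.array([np.cos(yaw_y),np.sin(yaw_y),0]);return Ro.from_matrix(np.c_[x,y,np.cross(x,y)])
E
python3 - <<'E'
from h import *
np.set_printoptions(precision=3,suppress=True)
o=ctrl.get_obs(); print(toolR(o).as_matrix())
for a in (90,-90,0,180):
    R=downR(np.radians(a)+.067); print(a,plan(o,[.47,-.13,.25],R))
E
```

```text
[[-0.    -0.959 -0.282]
 [ 0.001 -0.282  0.959]
 [-1.     0.     0.001]]
90 (array([   1.305, -414.293,  417.481]), array([20.506,  0.008, -0.014]))
-90 (array([   1.305, -414.293,  417.481]), array([-15.494,   0.013,   0.008]))
0 (array([   1.305, -414.293,  417.481]), array([-33.494,   0.005,   0.02 ]))
180 (array([   1.305, -414.293,  417.481]), array([ 2.506,  0.014, -0.003]))
```

>>> send_rows --deltas '[{"dy": -39,"dz": 42,"fingers": 0.5},{"dy": -39,"dz": 42,"fingers": 0.5},{"dy": -39,"dz": 42,"fingers": 0.5},{"dy": -39,"dz": 42,"fingers": 0.5},{"dy": -39,"dz": 42,"fingers": 0.5},{"dy": -39,"dz": 42,"fingers": 0.5},{"dy": -39,"dz": 42,"fingers": 0.5},{"dy": -39,"dz": 42,"fingers": 0.5},{"dy": -39,"dz": 42,"fingers": 0.5},{"dy": -39,"dz": 42,"fingers": 0.5},{"dy": -39,"dz": 42,"fingers": 0.5}]'

```text
validation failed for argument at $.de...
```

>>> send_rows --deltas '[{"ax": -1.94,"fingers": 0.5},{"ax": -1.94,"fingers": 0.5},{"ax": -1.94,"fingers": 0.5},{"ax": -1.94,"fingers": 0.5},{"ax": -1.94,"fingers": 0.5},{"ax": -1.94,"fingers": 0.5},{"ax": -1.94,"fingers": 0.5},{"ax": -1.94,"fingers": 0.5},{"fingers": 0.5}]'

```text
validation failed for argument at $.de...
```

Run:
```python
from h import *
np.set_printoptions(precision=3,suppress=True)
s,o=snap('wrist','w1'); snap('side','side1'); snap('scene','scene1');print(o['clock'],o['tool_pos'],o['joint_pos'],o['force'],o['opening'],toolR(o).as_matrix()[:,1])
```

```text
0.15 [ 0.19  -0.647  0.251] [-57.119  20.582   0.647  -0.012 -70.135 -16.506] [-0.662  0.242  0.52 ] 0.08773497947784833 [-0.959 -0.282  0.   ]
```

View pics/w1.png

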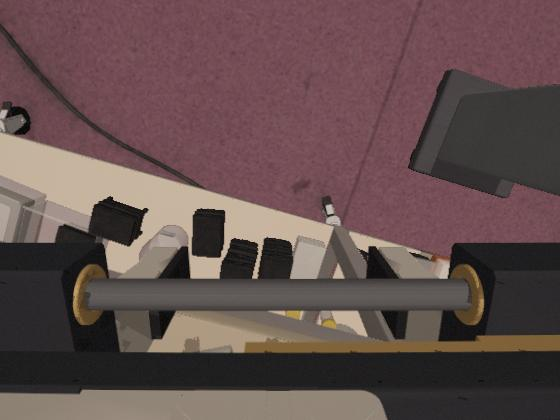

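>>> send_rows --deltas '[{"dx": 0,"dy": -39,"dz": 42,"ax": 0,"ay": 0,"az": 0,"fingers": 0.5}]'

```text
clock: 0.42
tool_pos: [0.215, -0.5975, 0.2501]
orientation: [37.7, 89.9, 143.9]
force: [1.8, 1.0, 0.8]
opening: 0.0825
```

>>> send_rows --deltas '[{"dx": 0,"dy": -39,"dz": 42,"ax": 0,"ay": 0,"az": 0,"fingers": 0.5},{"dx": 0,"dy": -39,"dz": 42,"ax": 0,"ay": 0,"az": 0,"fingers": 0.5},{"dx": 0,"dy": -39,"dz": 42,"ax": 0,"ay": 0,"az": 0,"fingers": 0.5},{"dx": 0,"dy": -39,"dz": 42,"ax": 0,"ay": 0,"az": 0,"fingers": 0.5},{"dx": 0,"dy": -39,"dz": 42,"ax": 0,"ay": 0,"az": 0,"fingers": 0.5},{"dx": 0,"dy": -39,"dz": 42,"ax": 0,"ay": 0,"az": 0,"fingers": 0.5},{"dx": 0,"dy": -39,"dz": 42,"ax": 0,"ay": 0,"az": 0,"fingers": 0.5},{"dx": 0,"dy": -39,"dz": 42,"ax": 0,"ay": 0,"az": 0,"fingers": 0.5},{"dx": 0,"dy": -39,"dz": 42,"ax": 0,"ay": 0,"az": 0,"fingers": 0.5},{"dx": 0,"dy": -39,"dz": 42,"ax": 0,"ay": 0,"az": 0,"fingers": 0.5}]'

```text
clock: 1.68
tool_pos: [0.4722, -0.0815, 0.252]
orientation: [-97.6, 89.9, 8.8]
force: [0.3, -0.6, 0.1]
opening: 0.0442
```

>>> send_rows --deltas '[{"dx": 0,"dy": 0,"dz": 0,"ax": -1.94,"ay": 0,"az": 0,"fingers": 0.5},{"dx": 0,"dy": 0,"dz": 0,"ax": -1.94,"ay": 0,"az": 0,"fingers": 0.5},{"dx": 0,"dy": 0,"dz": 0,"ax": -1.94,"ay": 0,"az": 0,"fingers": 0.5},{"dx": 0,"dy": 0,"dz": 0,"ax": -1.94,"ay": 0,"az": 0,"fingers": 0.5},{"dx": 0,"dy": 0,"dz": 0,"ax": -1.94,"ay": 0,"az": 0,"fingers": 0.5},{"dx": 0,"dy": 0,"dz": 0,"ax": -1.94,"ay": 0,"az": 0,"fingers": 0.5},{"dx": 0,"dy": 0,"dz": 0,"ax": -1.94,"ay": 0,"az": 0,"fingers": 0.5},{"dx": 0,"dy": 0,"dz": 0,"ax": -1.94,"ay": 0,"az": 0,"fingers": 0.5},{"dx": 0,"dy": 0,"dz": 0,"ax": 0,"ay": 0,"az": 0,"fingers": 0.5}]'

```text
clock: 2.8
tool_pos: [0.4716, -0.0834, 0.2516]
orientation: [-155.2, 90.0, 28.7]
force: [0.6, -0.2, 0.8]
opening: 0.0439
```

Run:
```python
from h import *
np.set_printoptions(precision=3,suppress=True)
s,o=snap('wrist','w1'); snap('side','side1'); snap('scene','scene1');print(o['clock'],o['tool_pos'],o['joint_pos'],o['force'],o['opening'],toolR(o).as_matrix()[:,1])
```

```text
2.8 [ 0.472 -0.083  0.252] [ 13.58    1.747 -23.184  -0.004 -65.055  -9.67 ] [ 0.572 -0.16   0.825] 0.04391012048837965 [ 0.068 -0.998 -0.   ]
```

View pics/w1.png

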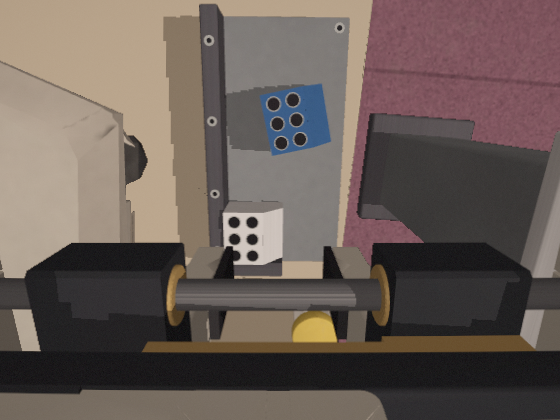

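Run:
```python
import cv2
a=cv2.imread('pics/w1.png')[0:280,190:370]
cv2.imwrite('pics/cw1.png',cv2.resize(a,None,fx=2.14,fy=2.14,interpolation=cv2.INTER_CUBIC))
a=cv2.imread('pics/w1.png')[70:170,240:350]
cv2.imwrite('pics/cw2.png',cv2.resize(a,None,fx=6,fy=6,interpolation=cv2.INTER_CUBIC))
```

```text
(no output)
```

View pics/cw1.png

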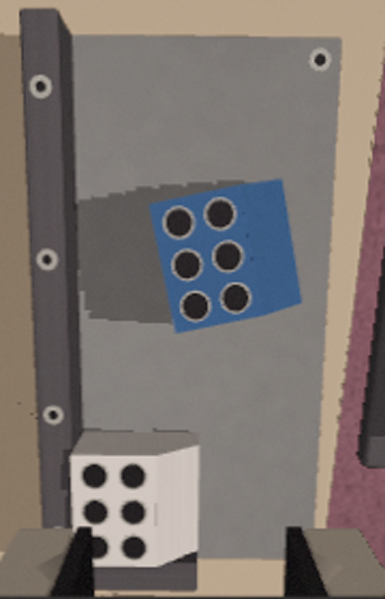

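View pics/cw2.png

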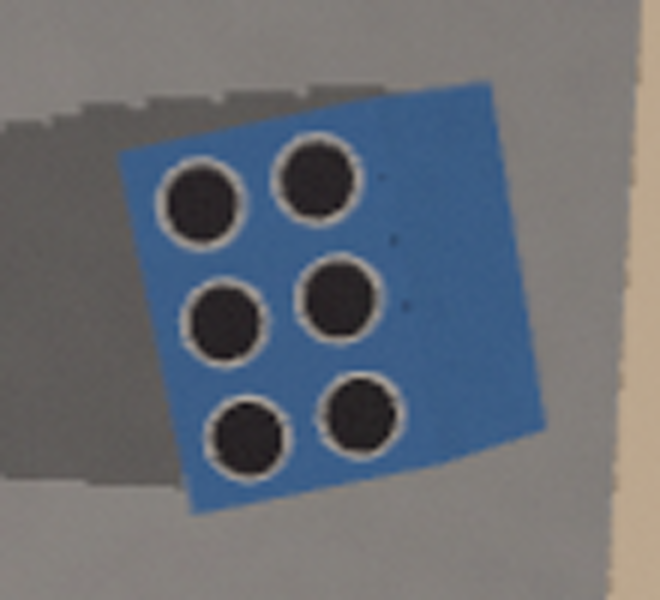

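View pics/side1.png

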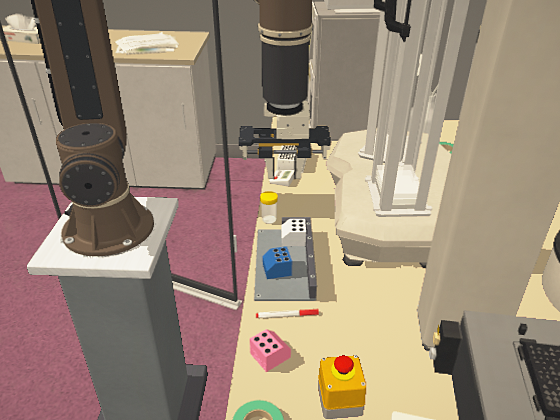

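Run:
```python
from h import *
np.set_printoptions(precision=4,suppress=True)
W=lambda p:[(x/2.14+190,y/2.14) for x,y in p]
B=lambda p:[(x/6+240,y/6+70) for x,y in p]
b=onz('w1',B([(120,152),(192,514),(440,463),(385,97)]),.053); print('blue top FR,FL,NL,NR\n',b)
e=b[1]-b[0]; print('yaw y',np.degrees(np.arctan2(-e[0],e[1])),np.linalg.norm(e), np.linalg.norm(b[2]-b[1]))
n=onz('w1',B([(490,80),(545,430)]),.033);print('bevel bottom edge',n,np.linalg.norm(n[1]-n[0]))
c=onz('w1',W([(341,38),(318,560)]),.008); print('base near corners',c, np.linalg.norm(c[1]-c[0]));e=c[1]-c[0];print(np.degrees(np.arctan2(-e[0],e[1])))
f=onz('w1',W([(74,38),(82,400)]),.008); print('fence foot',f);e=f[1]-f[0];print(np.degrees(np.arctan2(-e[0],e[1])))
print('silver top',onz('w1',W([(70,455),(168,457),(199,446)]),.053))
for nm in('side1','scene1'):
    u=proj(nm,b); print(nm,u)
    im=cv2.imread(f'pics/{nm}.png'); x,y=u.mean(0).astype(int)
    cr=cv2.resize(im[y-40:y+40,x-50:x+50],None,fx=6,fy=6,interpolation=cv2.INTER_CUBIC)
    for q in u: cv2.drawMarker(cr,tuple(((q-[x-50,y-40])*6+3).astype(int)),(0,255,0),0,12,1)
    cv2.imwrite(f'pics/c_{nm}.png',cr)
```

```text
blue top FR,FL,NL,NR
 [[ 0.4939 -0.1698  0.053 ]
 [ 0.4794 -0.1159  0.053 ]
 [ 0.4408 -0.1266  0.053 ]
 [ 0.4544 -0.1805  0.053 ]]
yaw y 15.028537835028368 0.0558647663008605 0.03998251290071134
bevel bottom edge [[ 0.4365 -0.1858  0.033 ]
 [ 0.4218 -0.1315  0.033 ]] 0.05625455379727135
base near corners [[ 0.4127 -0.2509  0.008 ]
 [ 0.3934  0.008   0.008 ]] 0.2595681349701217
4.257908078231978
fence foot [[ 0.5351 -0.2423  0.008 ]
 [ 0.5258 -0.0728  0.008 ]]
3.1311539429694744
silver top [[ 0.5247 -0.0561  0.053 ]
 [ 0.4791 -0.0583  0.053 ]
 [ 0.4651 -0.0646  0.053 ]]
side1 [[291.5395 260.5594]
 [286.3304 245.7214]
 [270.0408 247.9665]
 [274.2473 262.9546]]
scene1 [[335.6062 230.1699]
 [315.5012 223.5792]
 [307.0942 230.8448]
 [327.3039 238.0295]]
```

View pics/c_side1.png

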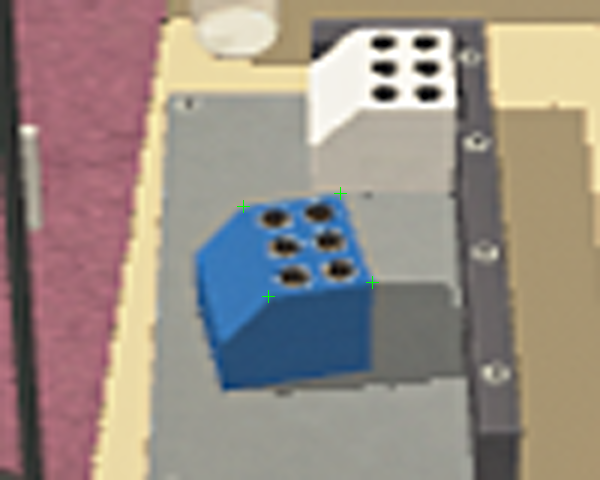

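View pics/c_scene1.png

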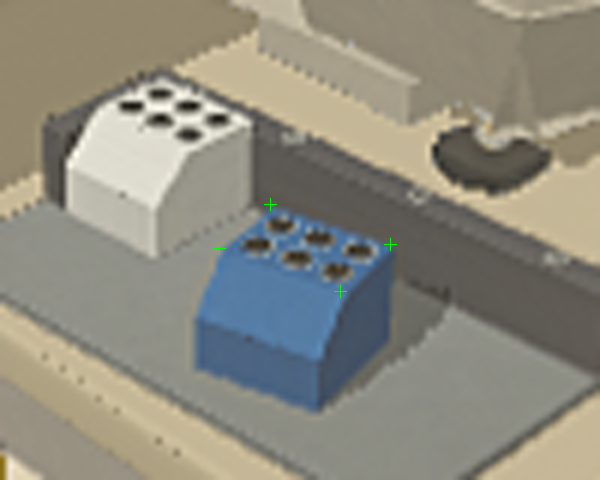

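>>> send_rows --deltas '[{"dx": 20,"dy": 32,"dz": 4.5,"ax": 0,"ay": 0,"az": 0,"fingers": 0.2},{"dx": 25,"dy": 32,"dz": 4.5,"ax": 0,"ay": 0,"az": 0,"fingers": 0.2},{"dx": 25,"dy": 32,"dz": 4.5,"ax": 0,"ay": 0,"az": 0,"fingers": 0.2},{"dx": 30,"dy": 32,"dz": 4.5,"ax": 0,"ay": 0,"az": 0,"fingers": 0.2},{"dx": 40,"dy": 0,"dz": 0,"ax": 0,"ay": 0,"az": 0,"fingers": 0.2},{"dx": 40,"dy": 0,"dz": 0,"ax": 0,"ay": 0,"az": 0,"fingers": 0.2},{"dx": 20,"dy": 0,"dz": 0,"ax": 0,"ay": 0,"az": 0,"fingers": 0.2},{"dx": 9,"dy": 0,"dz": 0,"ax": 0,"ay": 0,"az": 0,"fingers": 0.2},{"dx": 0,"dy": 0,"dz": 0,"ax": 0,"ay": 0,"az": 0,"fingers": 0.2}]'

```text
clock: 4.08
tool_pos: [0.4626, -0.2123, 0.0424]
orientation: [-0.2, 90.0, -176.3]
force: [-0.5, -0.2, 0.5]
opening: 0.0171
```

Run:
```python
from h import *
np.set_printoptions(precision=4,suppress=True)
s,o=snap('side','side2'); snap('wrist','w2');print(o['clock'],o['tool_pos'],o['joint_pos'],o['force'],o['opening'],toolR(o).as_matrix()[:,1])
im=s['image'];w=cv2.imread('pics/w2.png')
a=cv2.resize(im[150:330,220:360],None,fx=3,fy=3,interpolation=cv2.INTER_CUBIC); cv2.imwrite('pics/c3.png',a)
```

```text
4.075 [ 0.4626 -0.2123  0.0424] [ -2.5169  18.9572 -34.4699   0.0071 -36.6117   6.4374] [-0.4652 -0.2199  0.4969] 0.017136133379353973 [ 0.0685 -0.9977 -0.    ]
```

View pics/c3.png

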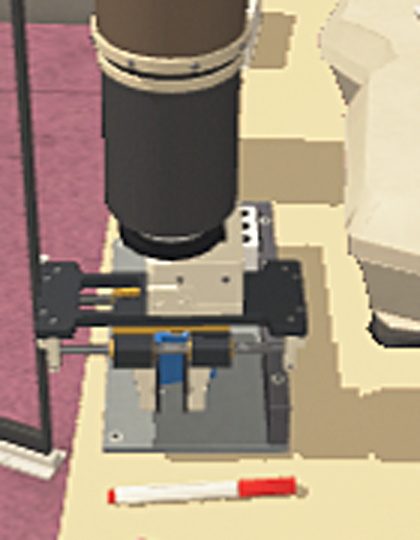

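View pics/w2.png

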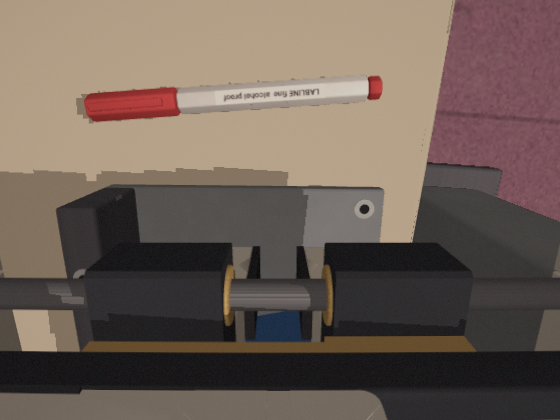

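>>> send_rows --deltas '[{"dx": 2,"dy": -8,"dz": 0,"ax": 0,"ay": 0,"az": 0,"fingers": 0.2},{"dx": 0,"dy": -7,"dz": 0,"ax": 0,"ay": 0,"az": 0,"fingers": 0.2},{"dx": 0,"dy": -7,"dz": 0,"ax": 0,"ay": 0,"az": 0,"fingers": 0.2},{"dx": 0,"dy": -7,"dz": 0,"ax": 0,"ay": 0,"az": 0,"fingers": 0.2},{"dx": 0,"dy": -7,"dz": 0,"ax": 0,"ay": 0,"az": 0,"fingers": 0.2},{"dx": 0,"dy": -7,"dz": 0,"ax": 0,"ay": 0,"az": 0,"fingers": 0.2},{"dx": 0,"dy": -7,"dz": 0,"ax": 0,"ay": 0,"az": 0,"fingers": 0.2},{"dx": 0,"dy": -7,"dz": 0,"ax": 0,"ay": 0,"az": 0,"fingers": 0.2},{"dx": 0,"dy": -7,"dz": 0,"ax": 0,"ay": 0,"az": 0,"fingers": 0.2},{"dx": 0,"dy": -5,"dz": 0,"ax": 0,"ay": 0,"az": 0,"fingers": 0.2}]'

```text
clock: 5.42
tool_pos: [0.4577, -0.1431, 0.0406]
orientation: [-13.9, 90.0, 170.1]
force: [-0.7, -0.7, -0.5]
opening: 0.0175
```

Run:
```python
from h import *
np.set_printoptions(precision=4,suppress=True)
s,o=snap('side','side3'); snap('scene','scene3');print(o['clock'],o['tool_pos'],o['force'],o['opening'])
a=cv2.resize(s['image'][150:330,220:360],None,fx=3,fy=3,interpolation=cv2.INTER_CUBIC)
b=cv2.resize(cv2.imread('pics/scene3.png')[190:280,240:400],None,fx=3,fy=3,interpolation=cv2.INTER_CUBIC)
cv2.imwrite('pics/c4.png',a);cv2.imwrite('pics/c5.png',b)
```

```text
5.425 [ 0.4577 -0.1431  0.0406] [-0.7353 -0.6984 -0.5136] 0.017536882989902233
```

View pics/c4.png

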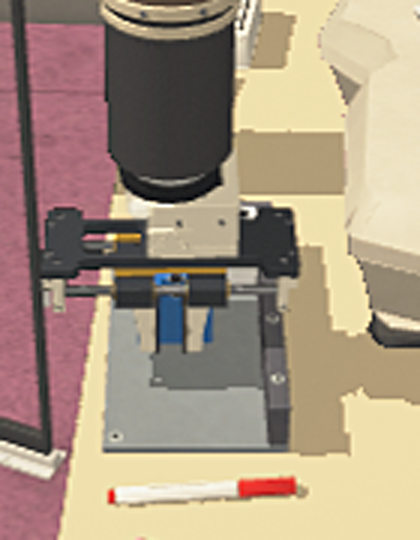

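View pics/c5.png

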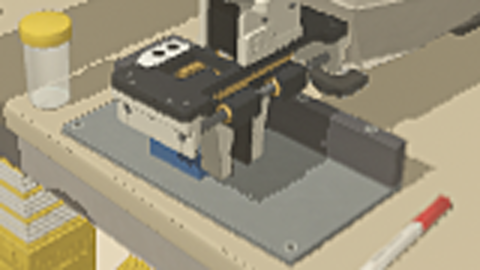

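>>> send_rows --deltas '[{"dx": 0,"dy": -4,"dz": 0,"ax": 0,"ay": 0,"az": 0,"fingers": 0.2},{"dx": 0,"dy": -4,"dz": 0,"ax": 0,"ay": 0,"az": 0,"fingers": 0.2},{"dx": 0,"dy": -3,"dz": 0,"ax": 0,"ay": 0,"az": 0,"fingers": 0.2},{"dx": 0,"dy": -3,"dz": 0,"ax": 0,"ay": 0,"az": 0,"fingers": 0.2}]'

```text
clock: 6.02
tool_pos: [0.4568, -0.1294, 0.0406]
orientation: [-127.8, 90.0, 56.2]
force: [-0.2, -0.8, -0.4]
opening: 0.0173
```

>>> send_rows --deltas '[{"dx": 0,"dy": -1.5,"dz": 0,"ax": 0,"ay": 0,"az": 0,"fingers": 0.2},{"dx": 0,"dy": -1.5,"dz": 0,"ax": 0,"ay": 0,"az": 0,"fingers": 0.2}]'

```text
clock: 6.28
tool_pos: [0.4559, -0.128, 0.0407]
orientation: [46.8, 89.9, -129.2]
force: [0.3, -23.5, 0.5]
opening: 0.0172
```

>>> send_rows --deltas '[{"dx": 0,"dy": -1.5,"dz": 0,"ax": 0,"ay": 0,"az": 0,"fingers": 0.2},{"dx": 0,"dy": 0,"dz": 0,"ax": 0,"ay": 0,"az": 0,"fingers": 0.2}]'

```text
clock: 6.52
tool_pos: [0.4556, -0.1279, 0.0408]
orientation: [54.4, 89.8, -121.6]
force: [1.2, -27.8, 1.8]
opening: 0.0175
```

>>> send_rows --deltas '[{"dx": 0,"dy": 15,"dz": 0,"ax": 0,"ay": 0,"az": 0,"fingers": 0.2},{"dx": 0,"dy": 15,"dz": 0,"ax": 0,"ay": 0,"az": 0,"fingers": 0.2},{"dx": -40,"dy": 0,"dz": 0,"ax": 0,"ay": 0,"az": 0,"fingers": 0.2},{"dx": -50,"dy": 0,"dz": 0,"ax": 0,"ay": 0,"az": 0,"fingers": 0.2},{"dx": -40,"dy": -24,"dz": -4,"ax": 0,"ay": 0,"az": 0,"fingers": 0.2},{"dx": -40,"dy": -24,"dz": -4,"ax": 0,"ay": 0,"az": 0,"fingers": 0.2},{"dx": -30,"dy": -24,"dz": -4,"ax": 0,"ay": 0,"az": 0,"fingers": 0.2},{"dx": 0,"dy": -22,"dz": -3,"ax": 0,"ay": 0,"az": 0,"fingers": 0.2},{"dx": 0,"dy": 0,"dz": 0,"ax": 0,"ay": 0,"az": 0,"fingers": 0.2}]'

```text
clock: 7.65
tool_pos: [0.4672, -0.0593, 0.241]
orientation: [-144.3, 89.9, 39.8]
force: [-0.6, 0.2, 0.5]
opening: 0.018
```

Run:
```python
from h import *
np.set_printoptions(precision=4,suppress=True)
s,o=snap('wrist','w4');snap('side','side4'); snap('scene','scene4');print(o['clock'],o['tool_pos'],o['force'],o['opening'])
cv2.imwrite('pics/cw4.png',cv2.resize(s['image'][60:300,180:370],None,fx=2.5,fy=2.5,interpolation=cv2.INTER_CUBIC))
```

```text
7.65 [ 0.4672 -0.0593  0.241 ] [-0.6075  0.2149  0.4859] 0.017998581400290672
```

View pics/cw4.png

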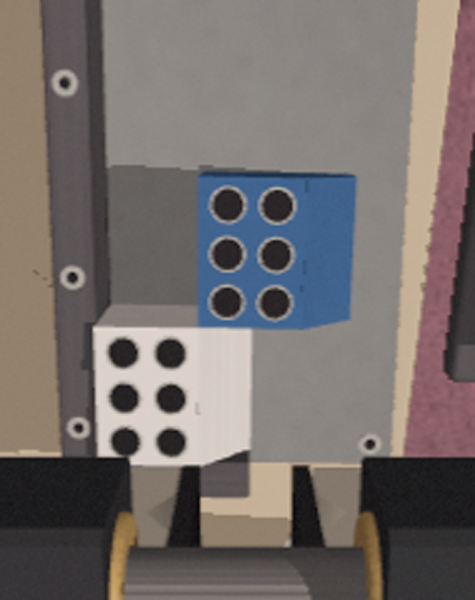

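Run:
```python
from h import *
np.set_printoptions(precision=4,suppress=True)
W=lambda p:[(x/2.5+180,y/2.5+60) for x,y in p]
b=onz('w4',W([(198,178),(199,327),(303,328),(306,180)]),.053); print(b); e=b[1]-b[0];print('blue yaw',np.degrees(np.arctan2(-e[0],e[1])))
n=onz('w4',W([(356,176),(350,320)]),.033);print('bevel bottom',n);e=n[1]-n[0];print(np.degrees(np.arctan2(-e[0],e[1])))
s=onz('w4',W([(94,326),(97,465),(201,465),(199,327)]),.053);print('silver',s);e=s[1]-s[0];print(np.degrees(np.arctan2(-e[0],e[1])))
g=np.radians(3.9);R=np.array([[np.cos(g),np.sin(g)],[-np.sin(g),np.cos(g)]])
for q in(b,s): print('jig',((q[:,:2]-[.464,-.118])@R.T)*1000)
f=onz('w4',W([(106,100),(108,300)]),.008); print('fence foot',((f[:,:2]-[.464,-.118])@R.T)*1000)
f=onz('w4',W([(98,100),(103,270)]),.048); print('fence topedge',((f[:,:2]-[.464,-.118])@R.T)*1000)
# two-view height of the blue near/far corners: side view
im=cv2.imread('pics/side4.png'); u=proj('side4',b);print(u)
x,y=u.mean(0).astype(int);cr=cv2.resize(im[y-40:y+40,x-50:x+50],None,fx=6,fy=6,interpolation=cv2.INTER_CUBIC);print(x-50,y-40)
for q in u: cv2.drawMarker(cr,tuple(((q-[x-50,y-40])*6+3).astype(int)),(0,255,0),0,10,1)
cv2.imwrite('pics/c6.png',cr)
```

```text
[[ 0.4882 -0.1141  0.053 ]
 [ 0.4846 -0.059   0.053 ]
 [ 0.4453 -0.0615  0.053 ]
 [ 0.4492 -0.1163  0.053 ]]
blue yaw 3.7301107676807
bevel bottom [[ 0.4287 -0.1182  0.033 ]
 [ 0.4251 -0.0618  0.033 ]]
3.636047180783514
silver [[ 0.5244 -0.0565  0.053 ]
 [ 0.5217 -0.0002  0.053 ]
 [ 0.4806 -0.0032  0.053 ]
 [ 0.4846 -0.059   0.053 ]]
2.676689334634008
jig [[ 24.44     2.2204]
 [ 24.6037  57.4327]
 [-14.8098  57.6368]
 [-14.6893   2.7546]]
jig [[ 64.4147  57.22  ]
 [ 65.6183 113.584 ]
 [ 24.3626 113.3621]
 [ 24.6037  57.4327]]
fence foot [[ 63.7453 -26.256 ]
 [ 65.9502  55.7451]]
fence topedge [[ 60.4467 -24.8911]
 [ 60.9921  36.6412]]
[[290.0432 245.3933]
 [289.4565 231.4932]
 [273.6605 231.554 ]
 [273.7872 245.3716]]
231 198
```

View pics/c6.png

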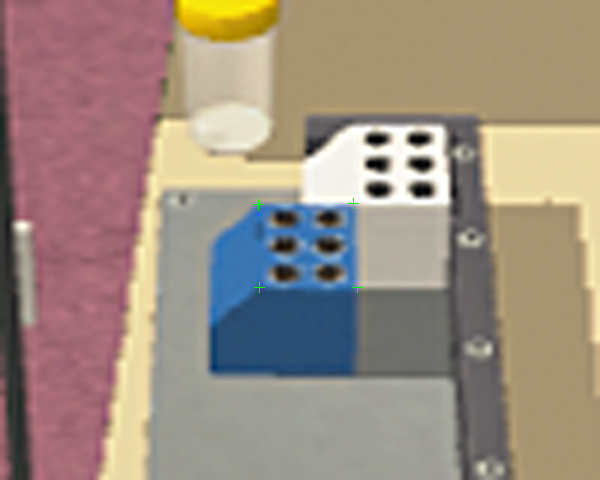

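Run:
```python
from h import *
np.set_printoptions(precision=4,suppress=True)
g=np.radians(3.9);R=np.array([[np.cos(g),np.sin(g)],[-np.sin(g),np.cos(g)]])
j=onz('side4',[(228/6+231,127/6+198)],0);print(j,((j[:,:2]-[.464,-.118])@R.T)*1000)
j=onz('w1',[(313,333)],.08);print(j,((j[:,:2]-[.464,-.118])@R.T)*1000)
o=ctrl.get_obs()
for p in([.4041,-.092,.12],): print(plan(o,p,downR(np.radians(183.9))),o['joint_pos'])
```

```text
[[0.424  0.0634 0.    ]] [[-27.531  183.7095]]
[[0.426  0.0567 0.08  ]] [[-26.0672 176.9178]]
(array([120.2325,  26.9567,  64.5824]), array([18.0152,  0.0076, -0.0086])) [ 16.6411   1.4617 -25.0528  -0.0094 -63.5364 -12.6611]
```

>>> send_rows --deltas '[{"dx": 0,"dy": 13.5,"dz": 32,"ax": 0,"ay": 0,"az": 0,"fingers": 0.1},{"dx": 0,"dy": 13.5,"dz": 32.5,"ax": 0,"ay": 0,"az": 0,"fingers": 0.1},{"dx": 13,"dy": 0,"dz": 0,"ax": 2,"ay": 0,"az": 0,"fingers": 0.1},{"dx": 13,"dy": 0,"dz": 0,"ax": 2,"ay": 0,"az": 0,"fingers": 0.1},{"dx": 13,"dy": 0,"dz": 0,"ax": 2,"ay": 0,"az": 0,"fingers": 0.1},{"dx": 13,"dy": 0,"dz": 0,"ax": 2,"ay": 0,"az": 0,"fingers": 0.1},{"dx": 13,"dy": 0,"dz": 0,"ax": 2,"ay": 0,"az": 0,"fingers": 0.1},{"dx": 13,"dy": 0,"dz": 0,"ax": 2,"ay": 0,"az": 0,"fingers": 0.1},{"dx": 13,"dy": 0,"dz": 0,"ax": 2,"ay": 0,"az": 0,"fingers": 0.1},{"dx": 13,"dy": 0,"dz": 0,"ax": 2,"ay": 0,"az": 0,"fingers": 0.1},{"dx": 13,"dy": 0,"dz": 0,"ax": 2,"ay": 0,"az": 0,"fingers": 0.1},{"dx": 0,"dy": 0,"dz": 0,"ax": 0,"ay": 0,"az": 0,"fingers": 0.1}]'

```text
clock: 9.3
tool_pos: [0.4036, -0.0924, 0.1226]
orientation: [98.9, 89.8, -167.2]
force: [0.6, -0.1, -0.1]
opening: 0.0085
```

Run:
```python
from h import *
np.set_printoptions(precision=4,suppress=True)
o=ctrl.get_obs();print(o['clock'],plan(o,[.4041,-.092,.047],downR(np.radians(183.9))),o['joint_pos'],o['tool_pos'])
```

```text
9.3 (array([75.5973, -0.7632,  0.3674]), array([ 0.0164, -0.0051, -0.0328])) [  14.7013    3.4351  -40.8437   -0.0075  -45.8869 -100.7142] [ 0.4036 -0.0924  0.1226]
```

>>> send_rows --deltas '[{"dx": 40,"dy": 0,"dz": 0,"ax": 0,"ay": 0,"az": 0,"fingers": 0.1},{"dx": 25,"dy": 0,"dz": 0,"ax": 0,"ay": 0,"az": 0,"fingers": 0.1},{"dx": 10,"dy": 0,"dz": 0,"ax": 0,"ay": 0,"az": 0,"fingers": 0.1},{"dx": 0,"dy": 0,"dz": 0,"ax": 0,"ay": 0,"az": 0,"fingers": 0.1},{"dx": 0,"dy": -5,"dz": 0,"ax": 0,"ay": 0,"az": 0,"fingers": 0.1},{"dx": 0,"dy": -5,"dz": 0,"ax": 0,"ay": 0,"az": 0,"fingers": 0.1},{"dx": 0,"dy": -5,"dz": 0,"ax": 0,"ay": 0,"az": 0,"fingers": 0.1}]'

```text
clock: 10.18
tool_pos: [0.4201, -0.0904, 0.0491]
orientation: [-80.2, 89.9, 13.8]
force: [-0.3, 0.2, -0.5]
opening: 0.0089
```

Run:
```python
from h import *
np.set_printoptions(precision=4,suppress=True)
s,o=snap('scene','scene5');print(o['clock'],o['tool_pos'],o['force'])
cv2.imwrite('pics/c7.png',cv2.resize(s['image'][170:290,220:400],None,fx=4,fy=4,interpolation=cv2.INTER_CUBIC))
```

```text
10.175 [ 0.4201 -0.0904  0.0491] [-0.2969  0.156  -0.4919]
```

View pics/c7.png

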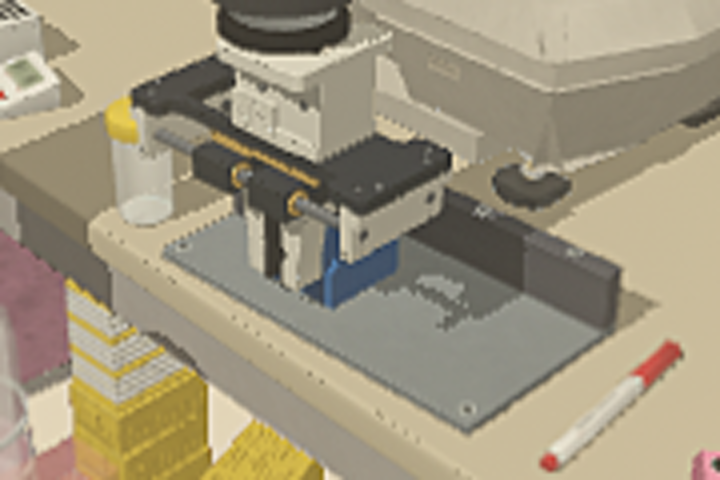

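>>> send_rows --deltas '[{"dx": 0,"dy": -5,"dz": 0,"ax": 0,"ay": 0,"az": 0,"fingers": 0.1},{"dx": 0,"dy": -5,"dz": 0,"ax": 0,"ay": 0,"az": 0,"fingers": 0.1},{"dx": 0,"dy": -5,"dz": 0,"ax": 0,"ay": 0,"az": 0,"fingers": 0.1},{"dx": 0,"dy": -5,"dz": 0,"ax": 0,"ay": 0,"az": 0,"fingers": 0.1},{"dx": 0,"dy": -5,"dz": 0,"ax": 0,"ay": 0,"az": 0,"fingers": 0.1},{"dx": 0,"dy": -3,"dz": 0,"ax": 0,"ay": 0,"az": 0,"fingers": 0.1}]'

```text
clock: 10.98
tool_pos: [0.4478, -0.0886, 0.0485]
orientation: [-140.8, 90.0, -46.8]
force: [-0.8, 0.9, 0.3]
opening: 0.0088
```

>>> send_rows --deltas '[{"dx": 0,"dy": -2,"dz": 0,"ax": 0,"ay": 0,"az": 0,"fingers": 0.1},{"dx": 0,"dy": -2,"dz": 0,"ax": 0,"ay": 0,"az": 0,"fingers": 0.1}]'

```text
clock: 11.22
tool_pos: [0.4514, -0.0883, 0.0485]
orientation: [88.0, 90.0, -178.1]
force: [0.1, -0.7, -0.8]
opening: 0.0086
```

>>> send_rows --deltas '[{"dx": 0,"dy": -1.5,"dz": 0,"ax": 0,"ay": 0,"az": 0,"fingers": 0.1},{"dx": 0,"dy": -1.5,"dz": 0,"ax": 0,"ay": 0,"az": 0,"fingers": 0.1}]'

```text
clock: 11.48
tool_pos: [0.4544, -0.0881, 0.0485]
orientation: [87.2, 90.0, -178.9]
force: [-0.3, -0.8, -0.5]
opening: 0.0083
```

>>> send_rows --deltas '[{"dx": 0,"dy": -1.5,"dz": 0,"ax": 0,"ay": 0,"az": 0,"fingers": 0.1},{"dx": 0,"dy": -0.5,"dz": 0,"ax": 0,"ay": 0,"az": 0,"fingers": 0.1}]'

```text
clock: 11.72
tool_pos: [0.4557, -0.0881, 0.0484]
orientation: [92.0, 89.9, -174.1]
force: [-3.8, 0.2, 1.9]
opening: 0.0086
```

>>> send_rows --deltas '[{"dx": 0,"dy": -1,"dz": 0,"ax": 0,"ay": 0,"az": 0,"fingers": 0.1},{"dx": 0,"dy": -0.5,"dz": 0,"ax": 0,"ay": 0,"az": 0,"fingers": 0.1}]'

```text
clock: 11.98
tool_pos: [0.4558, -0.0882, 0.048]
orientation: [91.8, 89.8, -174.2]
force: [-7.0, 0.5, 2.2]
opening: 0.0087
```

>>> send_rows --deltas '[{"dx": 0,"dy": -1,"dz": 0,"ax": 0,"ay": 0,"az": 0,"fingers": 0.1},{"dx": 0,"dy": 0,"dz": 0,"ax": 0,"ay": 0,"az": 0,"fingers": 0.1}]'

```text
clock: 12.22
tool_pos: [0.4559, -0.0883, 0.0478]
orientation: [92.0, 89.7, -174.1]
force: [-8.6, 0.7, 3.9]
opening: 0.0086
```

>>> send_rows --deltas '[{"dx": 0,"dy": 13,"dz": 0,"ax": 0,"ay": 0,"az": 0,"fingers": 0},{"dx": 0,"dy": 12,"dz": 0,"ax": 0,"ay": 0,"az": 0,"fingers": 0},{"dx": -50,"dy": 0,"dz": 0,"ax": 0,"ay": 0,"az": 0,"fingers": 0},{"dx": -60,"dy": 0,"dz": 0,"ax": 0,"ay": 0,"az": 0,"fingers": 0},{"dx": -40,"dy": -30,"dz": 0,"ax": 0,"ay": 0,"az": 0,"fingers": 0},{"dx": -25,"dy": -35,"dz": 0,"ax": 0,"ay": 0,"az": 0,"fingers": 0},{"dx": -25,"dy": -35,"dz": 0,"ax": 0,"ay": 0,"az": 0,"fingers": 0},{"dx": 0,"dy": -30,"dz": 0,"ax": 0,"ay": 0,"az": 0,"fingers": 0},{"dx": 0,"dy": 0,"dz": 0,"ax": 0,"ay": 0,"az": 0,"fingers": 0}]'

```text
clock: 13.35
tool_pos: [0.5649, -0.0802, 0.2482]
orientation: [-89.6, 90.0, 4.4]
force: [-1.1, -0.2, -0.6]
opening: 0.0003
```

Run:
```python
from h import *
np.set_printoptions(precision=4,suppress=True)
s,o=snap('wrist','w6');snap('side','side6');print(o['clock'],o['tool_pos'],o['force'],o['joint_pos'])
cv2.imwrite('pics/w6v.png',s['image'])
cv2.imwrite('pics/c8.png',cv2.resize(cv2.imread('pics/side6.png')[190:310,240:340],None,fx=5,fy=5,interpolation=cv2.INTER_CUBIC))
```

```text
13.35 [ 0.5649 -0.0802  0.2482] [-1.1239 -0.1859 -0.6388] [ 11.5621  10.8724 -13.1018   0.0051 -65.9889 -97.5865]
```

View pics/w6v.png

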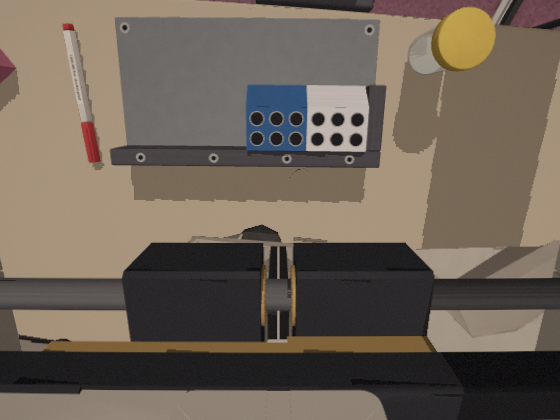

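View pics/c8.png

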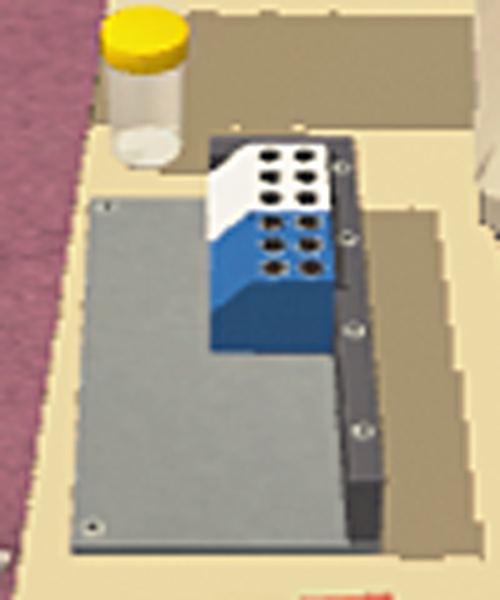

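Run:
```python
from h import *
cv2.imwrite('pics/c9.png',cv2.resize(cv2.imread('pics/w6.png')[75:175,235:395],None,fx=5,fy=5,interpolation=cv2.INTER_CUBIC))
```

```text
(no output)
```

View pics/c9.png

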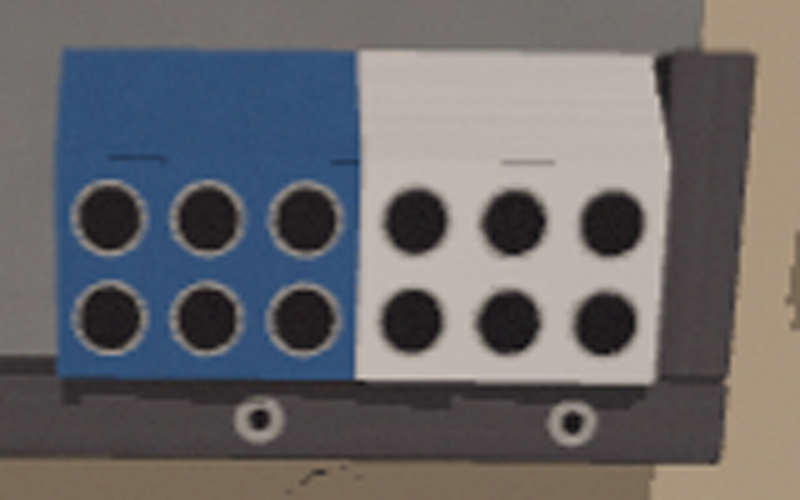

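Run:
```python
from h import *
np.set_printoptions(precision=4,suppress=True)
o=ctrl.get_obs();print(o['clock'],plan(o,[.458,-.0884,.075],downR(np.radians(183.9))))
```

```text
13.45 (array([173.1683, 105.1734,  -0.6857]), array([ 0.0145,  0.0014, -0.0073]))
```

>>> send_rows --deltas '[{"dx": 15,"dy": 35,"dz": 0,"ax": 0,"ay": 0,"az": 0,"fingers": 0},{"dx": 20,"dy": 35,"dz": 0,"ax": 0,"ay": 0,"az": 0,"fingers": 0},{"dx": 25,"dy": 35,"dz": -0.7,"ax": 0,"ay": 0,"az": 0,"fingers": 0},{"dx": 40,"dy": 0,"dz": 0,"ax": 0,"ay": 0,"az": 0,"fingers": 0},{"dx": 40,"dy": 0,"dz": 0,"ax": 0,"ay": 0,"az": 0,"fingers": 0},{"dx": 23,"dy": 0,"dz": 0,"ax": 0,"ay": 0,"az": 0,"fingers": 0},{"dx": 10,"dy": 0,"dz": 0,"ax": 0,"ay": 0,"az": 0,"fingers": 0},{"dx": 0,"dy": 0,"dz": 0,"ax": 0,"ay": 0,"az": 0,"fingers": 0},{"dx": 0,"dy": 0,"dz": 0,"ax": 0,"ay": 0,"az": 0,"fingers": 0}]'

```text
clock: 14.58
tool_pos: [0.4595, -0.0884, 0.0766]
orientation: [-86.6, 89.9, 7.4]
force: [0.5, 0.3, 0.3]
opening: 0.0005
```

Run:
```python
from h import *
np.set_printoptions(precision=4,suppress=True)
s,o=snap('side','side7');snap('scene','scene7');print(o['clock'],o['tool_pos'],o['force'],o['joint_pos'])
a=cv2.resize(cv2.imread('pics/scene7.png')[180:280,240:380],None,fx=3,fy=3,interpolation=cv2.INTER_CUBIC)
b=cv2.resize(s['image'][190:290,240:340],None,fx=3,fy=3,interpolation=cv2.INTER_CUBIC)
cv2.imwrite('pics/c10.png',np.hstack([a,b]))
```

```text
14.575 [ 0.4595 -0.0884  0.0766] [0.5345 0.2907 0.2579] [ 13.3175  12.4743 -37.8152   0.0161 -39.6116 -99.3381]
```

View pics/c10.png

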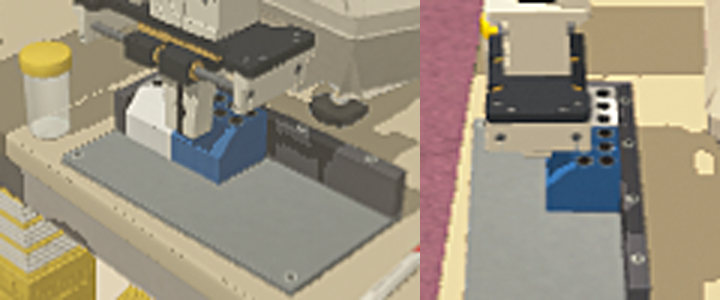

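>>> send_rows --deltas '[{"dx": 2,"dy": -2,"dz": 0,"ax": 0,"ay": 0,"az": 0,"fingers": 0},{"dx": 2,"dy": -2,"dz": 0,"ax": 0,"ay": 0,"az": 0,"fingers": 0},{"dx": 1,"dy": -1,"dz": 0,"ax": 0,"ay": 0,"az": 0,"fingers": 0},{"dx": 1,"dy": -1,"dz": 0,"ax": 0,"ay": 0,"az": 0,"fingers": 0},{"dx": 0,"dy": 0,"dz": 0,"ax": 0,"ay": 0,"az": 0,"fingers": 0}]'

```text
clock: 15.3
tool_pos: [0.4649, -0.0881, 0.0694]
orientation: [98.1, 90.0, -167.9]
force: [-0.9, 0.9, 0.1]
opening: 0.0005
```

>>> send_rows --deltas '[{"dx": 1,"dy": -1,"dz": 0,"ax": 0,"ay": 0,"az": 0,"fingers": 0},{"dx": 0.5,"dy": -0.5,"dz": 0,"ax": 0,"ay": 0,"az": 0,"fingers": 0},{"dx": 0,"dy": 0,"dz": 0,"ax": 0,"ay": 0,"az": 0,"fingers": 0}]'

```text
clock: 15.68
tool_pos: [0.4664, -0.088, 0.068]
orientation: [95.3, 90.0, -170.7]
force: [0.2, -0.7, -0.8]
opening: 0.0005
```

>>> send_rows --deltas '[{"dx": 0.7,"dy": -0.7,"dz": 0,"ax": 0,"ay": 0,"az": 0,"fingers": 0},{"dx": 0.7,"dy": -0.7,"dz": 0,"ax": 0,"ay": 0,"az": 0,"fingers": 0},{"dx": 0,"dy": 0,"dz": 0,"ax": 0,"ay": 0,"az": 0,"fingers": 0}]'

```text
clock: 16.05
tool_pos: [0.4673, -0.088, 0.0669]
orientation: [101.1, 89.9, -164.9]
force: [-3.8, 1.0, 7.5]
opening: 0.0005
```

>>> send_rows --deltas '[{"dx": 0.7,"dy": -0.7,"dz": 0,"ax": 0,"ay": 0,"az": 0,"fingers": 0},{"dx": 0,"dy": 0,"dz": 0,"ax": 0,"ay": 0,"az": 0,"fingers": 0}]'

```text
clock: 16.3
tool_pos: [0.4676, -0.088, 0.0666]
orientation: [99.7, 89.9, -166.3]
force: [-7.0, 1.6, 13.8]
opening: 0.0003
```

>>> send_rows --deltas '[{"dx": 0,"dy": -0.7,"dz": 0,"ax": 0,"ay": 0,"az": 0,"fingers": 0},{"dx": 0,"dy": -0.4,"dz": 0,"ax": 0,"ay": 0,"az": 0,"fingers": 0},{"dx": 0,"dy": 0,"dz": 0,"ax": 0,"ay": 0,"az": 0,"fingers": 0}]'

```text
clock: 16.68
tool_pos: [0.4677, -0.088, 0.0665]
orientation: [94.8, 89.8, -171.3]
force: [-9.7, 3.3, 17.8]
opening: 0.0008
```

>>> send_rows --deltas '[{"dx": -0.5,"dy": -0.4,"dz": 0.4,"ax": 0,"ay": 0,"az": 0,"fingers": 0},{"dx": 0,"dy": 0,"dz": 0,"ax": 0,"ay": 0,"az": 0,"fingers": 0},{"dx": 0,"dy": 0,"dz": 0,"ax": 0,"ay": 0,"az": 0,"fingers": 0}]'

```text
clock: 17.05
tool_pos: [0.4678, -0.0879, 0.0666]
orientation: [97.4, 89.8, -168.6]
force: [-8.8, -0.2, 14.3]
opening: 0.0003
```

>>> send_rows --deltas '[{"dx": -0.4,"dy": -0.6,"dz": 0.2,"ax": 0,"ay": 0,"az": 0,"fingers": 0},{"dx": 0,"dy": 0,"dz": 0,"ax": 0,"ay": 0,"az": 0,"fingers": 0},{"dx": 0,"dy": 0,"dz": 0,"ax": 0,"ay": 0,"az": 0,"fingers": 0},{"dx": 0,"dy": 0,"dz": 0,"ax": 0,"ay": 0,"az": 0,"fingers": 0}]'

```text
clock: 17.55
tool_pos: [0.4678, -0.0878, 0.0667]
orientation: [97.1, 89.7, -168.9]
force: [-9.3, -0.7, 11.7]
opening: 0.0001
```

Run:
```python
from h import *
np.set_printoptions(precision=4,suppress=True)
for i in range(3):
    s,o=snap('side','side8_%d'%i);print(o['clock'],o['tool_pos'],o['force'],toolR(o).as_matrix()[:,0])
snap('scene','scene8')
a=cv2.resize(cv2.imread('pics/scene8.png')[190:270,260:360],None,fx=4,fy=4,interpolation=cv2.INTER_CUBIC)
b=cv2.resize(s['image'][200:280,240:340],None,fx=4,fy=4,interpolation=cv2.INTER_CUBIC)
cv2.imwrite('pics/c11.png',np.hstack([a,b]))
```

```text
17.55 [ 0.4678 -0.0878  0.0667] [-9.2735 -0.6801 11.7405] [-0.0049 -0.001  -1.    ]
17.6 [ 0.4678 -0.0878  0.0668] [-8.4362 -1.2113 11.6035] [-0.005 -0.001 -1.   ]
17.65 [ 0.4678 -0.0878  0.0668] [-8.6103 -0.8564 11.7111] [-0.0049 -0.001  -1.    ]
```

View pics/c11.png

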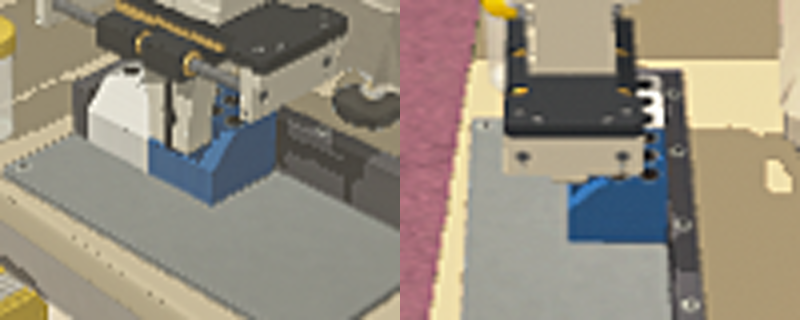

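>>> send_rows --deltas '[{"dx": -0.3,"dy": -0.8,"dz": 0,"ax": 0,"ay": 0,"az": 0,"fingers": 0},{"dx": 0,"dy": -0.7,"dz": 0,"ax": 0,"ay": 0,"az": 0,"fingers": 0},{"dx": 0,"dy": 0,"dz": 0,"ax": 0,"ay": 0,"az": 0,"fingers": 0},{"dx": 0,"dy": 0,"dz": 0,"ax": 0,"ay": 0,"az": 0,"fingers": 0}]'

```text
clock: 18.25
tool_pos: [0.468, -0.0878, 0.0668]
orientation: [94.7, 89.6, -171.3]
force: [-12.5, -0.1, 14.3]
opening: 0.0001
```

>>> send_rows --deltas '[{"dx": -0.5,"dy": -0.6,"dz": 0,"ax": 0,"ay": 0,"az": 0,"fingers": 0},{"dx": 0,"dy": 0,"dz": 0,"ax": 0,"ay": 0,"az": 0,"fingers": 0},{"dx": 0,"dy": 0,"dz": 0,"ax": 0,"ay": 0,"az": 0,"fingers": 0},{"dx": 0,"dy": 0,"dz": 0,"ax": 0,"ay": 0,"az": 0,"fingers": 0}]'

```text
clock: 18.75
tool_pos: [0.4681, -0.0879, 0.0669]
orientation: [94.0, 89.5, -172.1]
force: [-11.8, 0.2, 11.0]
opening: 0.0005
```

Run:
```python
from h import *
np.set_printoptions(precision=4,suppress=True)
for i in range(4):
    s,o=snap('side','side9_%d'%i);print(o['clock'],o['tool_pos'],o['force'])
snap('scene','scene9');snap('wrist','w9')
a=cv2.resize(cv2.imread('pics/scene9.png')[190:270,260:360],None,fx=4,fy=4,interpolation=cv2.INTER_CUBIC)
b=cv2.resize(s['image'][200:280,240:340],None,fx=4,fy=4,interpolation=cv2.INTER_CUBIC)
cv2.imwrite('pics/c12.png',np.hstack([a,b]))
```

```text
18.75 [ 0.4681 -0.0879  0.0669] [-11.7513   0.1537  10.9562]
18.8 [ 0.4681 -0.0879  0.0669] [-12.2388   0.2552  11.4825]
18.85 [ 0.4681 -0.0879  0.0669] [-12.9266   0.2477  10.6059]
18.9 [ 0.4681 -0.0878  0.0669] [-13.1246   0.5651  11.3181]
```

View pics/c12.png

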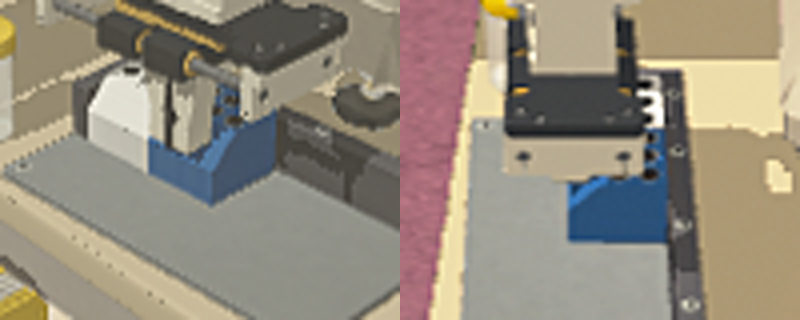

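```bash
python3 -c "
from h import *
print(ctrl.close_job()); o=ctrl.get_obs(); print(o['clock'],o['force'],o['tool_pos'])"
```

```text
the job is handed in; nothing more can be done
None
the job is handed in; nothing more can be done
```

The job is handed in with the blue block still held pressed against the fence and the base plate. `close_job` gives no verdict, so whether it passed is not confirmed.

**What I did:**
1. I pushed the blue block along the jig with the fingertips until it butted against the silver one. The push was held at about 28 N against the end stop.
2. I then pushed it on its near face to the fence.
3. Last, I pressed the closed fingertips diagonally on the middle of the bevel, with the tool pointing straight down. I did not tilt the tool to 45°, because joint 5 looked too close to its limit.

**Last checks:**
- **Push:** steady at about 12–13 N towards the fence and 11 N downwards, with under 1 N sideways. I set the fence part a little above the 10 N asked, because friction on the base plate could take up some of it.
- **Position before the press:** the wrist view showed both blocks flush, square and against the fence, with no visible gap and the silver block in its corner. The jar and marker had not visibly moved.
- **Position during the press:** the scene and side views still showed blue and silver together, but the gripper hid part of the joint. I could not measure the final gap directly.
- **Time:** handed in at about 19 s of the 48 s.

**Problem along the way:** the first two move calls were refused because rows must carry all seven values. Nothing moved.

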